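Clamp the whetstone in its holder

TASK

Turn the red crank clockwise so that the jaw pushes the whetstone against the end stop and grips it firmly, by feel and without straining it. Then slide the yellow lock all the way to its stop at the red block. Leave the stone flat in the holder, and do not disturb the other kitchen things.

Things in the scene. Friction and masses are not known exactly. Their poses are not given: they have to be found in the camera images.
- holder: fixed steel whetstone holder: flat bed 84 x 350 x 16 mm (its x, y, z), origin at the centre of its underside. +y is the long axis: blue gear housing (84 x 62 mm, top at 50 mm) with the crank at the +y end, end stop towards the -y end. On its -x side (towards the robot) a flange, out to 90 mm from the centre line, 14 mm high, carries the yellow lock grip
- crank_axis (a point): point on the crank's vertical turning axis, 91 mm above the slab (half the height of the red knob), 125 mm along +y of the holder from its origin
- crank_knob (a point): middle of the upright red crank knob: 23 mm diameter, 50 mm tall, spins freely on its pin, 55 mm from the crank axis; foot 66 mm, top 116 mm above the slab. The steel crank arm below it (56 to 66 mm) passes clear over jaw and stone
- crank (a joint): crank angle in rad; grows CLOCKWISE seen from above, which closes the jaw 7 mm per rad; 2.5 to 8 rad are needed. At 0 the knob is on the holder's -y side of the axis. Free turning, also while the jaw pushes the loose stone along, takes 0.15 to 0.22 N m (3 to 4 N at the knob). When the stone meets the end stop it stiffens: each further 0.007 N m is 1 N of clamping force
- jaw: blue moving jaw, 66 mm wide, 24 mm high, on a slide with a rubber cushion that gives 1 mm per 35 N; origin at the foot of its clamping face, which looks to the holder's -y and travels that way. 6 to 7 N at the knob clamps with about 30 N, 10 N with about 60 N, 14 N or more strains the stone; when let go the drive's friction keeps some 20 N of it
- stone: two-tone whetstone (terracotta over cream), 60 x 180 x 30 mm (x, y, z), 0.55 to 0.9 kg, loose on the bed with a gap at both ends: to the jaw, and to the blue end stop (66 mm wide, 24 high, 22 thick) pinned to the bed beyond its -y end; that gap differs each time (about 3 to 15 mm) and is not measured; origin at the centre of its underside
- lock (a joint): slide of the yellow jaw lock in m: grows towards the holder's -y; 0.070 is its end stop (the red block on the flange) = locked; it starts between 0 and 0.015. Slides against about 2 N and stays where it is left.
- lock_grip (a point): centre of the top of the yellow lock grip, a block 30 (x) x 22 (y) x 38 mm, top 54 mm above the slab, foot 16 mm; 65 mm to the -x side of the holder's centre line
- dabba: bystander: closed round steel masala dabba, 185 mm across, 90 mm tall; origin at the centre of its underside
- red_box: bystander: red plastic container with a white clip-top lid, 108 x 158 x 79 mm; origin at the centre of its underside
- salt_pig: bystander: white ceramic salt pig, 120 mm across, 117 mm tall, with a round slanted mouth; origin at the centre of its underside
- tumbler: bystander: green glass tumbler, 72 mm across, 105 mm tall, standing beyond the holder; origin at the centre of its underside
- strainer: bystander: steel tea strainer lying bowl up, bowl 80 mm across and 30 mm tall, handle 130 mm from the bowl's centre along its +x, lying off the holder's -y end; origin under the bowl's centre
- mortar: bystander: brass mortar, 100 mm across, 85 mm tall; origin at the centre of its underside
Mind the look-alikes: they are no part of the job. What is meant by the stone is not pink, and is the smaller of those in its own colour.

How it is judged:
By the outcome, as a careful person would: the job done as asked, in the order asked, and still so for the second after the job is handed in, with the robot touching nothing.
It also fails if it takes over 67 s, if anything falls off the work surface, if the arm or the gripper's body presses on something with over 40 N, if the wrist force passes 120 N, or if a joint passes its speed limit or range.

ROBOT

A 6-joint arm with a two-finger parallel gripper is mounted at the origin on the work surface. World frame = base frame: x ahead of the robot, y to its left, z up, the work surface at z = 0. Lengths are in m, angles in degrees, forces in N, time in s.
With the tool pointing down it reaches from about 0.275 to 0.85 m from the base axis. Payload 5.2 kg.
Tool frame: the origin (TCP) lies at the very end of the fingers, on their centre line; the grasp point (between the pads) lies 19 mm behind it; z points along the fingers, y is the line along which they close (so a half turn about z gives the same grasp; the last joint's range is limited). The gripper opens to 85 mm and grips with 20 to 120 N. Pads are 22 mm wide; open, the fingers measure 114 mm over their backs; the gripper's body (76 mm by 85 mm) begins 54 mm behind the grasp point. The pads swing forward as they close: fully open they stand 13 mm farther back than shut.
Start: joints at [-76.937, 14.817, 87.949, -0, 77.235, -11.62], TCP at [0.23, -0.5, 0.231] pointing down, gripper open.
Joint ranges: [-179.93, 179.93], [-52.35, 119.4], [10.71, 147.94], [-69.91, 249.91], [12.55, 155.21], [-178.61, 178.61]. Speed limits (degrees/s): [147.25, 147.25, 180, 180, 180, 180].

INTERFACE

Orientations are given as a 3x3 rotation matrix whose columns are the frame's x, y, z axes.
In Python, from rig import r gives the robot as it stands. The module is installed in compiled form; this text tells all that it offers.
- The arm moves only by the tool jog_arm, never from a script. Its argument "motion" is a list of rows, each a list of 3 entries, a list of its own where there are three numbers: the shift along the tool's x, y, z in units of 40 mm (1.0 is 40 mm), then the turn, a rotation vector about the tool's x, y, z in units of 6 degrees (1.0 is 6 degrees), then the finger opening in mm, from 0 to 85.4. A call has 1 to 12 rows; each row shifts and turns the commanded pose from where the row before left it, along the tool's axes as they then stand; what a row does not reach is not made up. A row lasts 1/8 s, in which the tool goes at most 62.5 mm and 10.7 degrees, less where a joint would pass 70% of its speed; a pose out of reach is approached as far as the arm can. A call is refused whole if a number of a shift passes 1 or a number of a turn 1, either way. A call with a gripper value outside its range is refused whole. The fingers move at their own pace and stop on an object; "grip_force" is the grip in N (left out, the last holds). Time passes only in rows, so rows that do not move let the fingers close. It gives the time, the measured TCP pose, the force, the opening and the grip force at its end, in the units of the state.
- r.observe(): the state, without advancing time (a new reading comes with each control period).
- r.snapshot(name): name is "scene" or "top" or "wrist"; returns (picture, depth): 384x512x3 uint8, blue, green, red; 384x512 float32, m along the optical axis (not along the pixel's ray), 0 where there is no reading.
- r.camera_model(name): a dict with "K" (3x3 intrinsics, pixels), "k1" (the pictures are not rectified: a ray, as slopes to the right and down, at radius r is drawn at 1 + k1 r^2 times it, then the intrinsics apply), "world_from_camera" (4x4, takes a point from camera to world coordinates). Camera axes: x right, y down, z forward; pixel columns grow to the right and rows downward; lengths in m; the calibration is good to about 2 mm. A picture is of the moment at which its call begins: read the wrist's pose just before it. camera_model takes no time and is no camera call; for the wrist camera it gives the pose at the moment of the call.
- r.close_job(): hands the job in; it is judged then, once.
Trained networks look in the newest picture that a camera, given by its name, has taken for a name from the list of things; names that differ only in an ending like _2 or _b are one class to them, and where a whole thing is asked for, a point or a joint stands for the part that bears it (a point fixed in the world has none). Each returns a list of dicts, best first, with "conf" (0 to 1); they miss things now and then, are a little off and sometimes report something else, mostly with a low value. They report only what shows in the picture. A call takes as long as a camera call. They do not tell look-alikes from the thing itself.
- r.cut_out(camera, name): "region" (384x512 bool, what is visible of it).
- r.pinpoint(camera, name): "position" ([x, y, z] in m, in world coordinates, good to about 4 mm: a listed point, or the origin of a listed thing).
The state is a dict: "t": time; "joints": joint angles; "dq": joint speeds; "effort": joint torques, N m; "tcp_pos": TCP position; "ee_rot": TCP orientation; "ft_force": force on the tool from outside, world axes, zero at the start; "ft_torque": the same for the moment, N m; "finger_gap": finger opening in m; "finger_force": force on a finger pad.
Only numpy, scipy, OpenCV 4.12 (cv2) and the standard library are available. Lean on these libraries where they do the work, as an engineer would, in place of code of your own. Each camera call takes 0.05 s, during which the arm holds its last target. There are 200 camera calls.

## Working session

There is one attempt and no reset: what is moved stays moved. The work goes in short steps, Python scripts to look and compute and a tool call to move; the robot and the scene stay as the last step left them, time stands still between calls to the robot, and variables do not carry over. Pictures are saved under pics/ and viewed, at most 10 in all, crops included, and the job is handed in when it is done.

Besides the shell and the picture viewer there is one more tool, called after "Emit:" as a command line: name --argument value ..., lists and objects as JSON in quotes. jog_arm: Moves the arm, as the interface text tells. Its arguments: {"type":"object","properties":{"motion":{"type":"array","items":{"type":"array"}},"grip_force":{"type":"number"}},"required":["motion"]}

```bash
mkdir -p pics
cat > look.py <<'E'
from rig import r
import cv2,numpy as np
E
python3 - <<'E'
from look import *
a,d=r.snapshot("scene"); b,e=r.snapshot("top")
cv2.imwrite("pics/s.png",a); cv2.imwrite("pics/t.png",b)
for n in ["holder","crank_axis","crank_knob","jaw","stone","lock_grip"]:
  for c in ["scene","top"]:
    print(n,c,[(np.round(q["position"],3).tolist(),round(q["conf"],2)) for q in r.pinpoint(c,n)[:4]])
s=r.observe();print(s)
E
```

```text
holder scene [([0.503, -0.074, -0.001], 0.84)]
holder top [([0.51, -0.068, -0.0], 0.84)]
crank_axis scene [([0.534, 0.049, 0.093], 0.57)]
crank_axis top [([0.532, 0.049, 0.094], 0.95)]
crank_knob scene [([0.493, 0.018, 0.089], 0.76), ([0.524, 0.011, 0.015], 0.52)]
crank_knob top [([0.489, 0.018, 0.092], 0.67), ([0.68, 0.409, 0.002], 0.41)]
jaw scene [([0.394, -0.512, -0.001], 0.31)]
jaw top [([0.524, 0.009, 0.014], 0.37)]
stone scene [([0.185, -0.357, 0.004], 0.79), ([0.314, 0.177, -0.002], 0.58), ([0.499, -0.107, 0.018], 0.55)]
stone top [([0.5, -0.108, 0.016], 0.93), ([0.314, 0.181, 0.002], 0.7)]
lock_grip scene [([0.437, -0.093, 0.054], 0.64)]
lock_grip top [([0.601, -0.507, -0.001], 0.6), ([0.436, -0.092, 0.058], 0.56)]
{'t': 0.7, 'joints': array([-7.69379611e+01,  1.48113944e+01,  8.79477585e+01, -1.37635211e-03,
        7.72347835e+01, -1.16189582e+01]), 'dq': array([ 0.13969974,  0.02604791, -0.07728686, -0.07963085,  0.04565506,
        0.10293022]), 'effort': array([ 4.35762615e-06, -4.45778346e+01, -2.90845370e+01, -5.59070486e-04,
        7.65685272e-04,  7.08145734e-06]), 'tcp_pos': array([ 0.22968314, -0.49975941,  0.23136838]), 'ee_rot': array([[ 9.08644503e-01,  4.17570553e-01,  1.09635981e-06],
       [ 4.17570550e-01, -9.08644498e-01, -1.08387127e-04],
       [-4.42630712e-05,  9.89431748e-05, -9.99999994e-01]]), 'ft_force': array([-0.76356419,  0.31394412,  0.15986683]), 'ft_torque': array([-0.01552989, -0.01048921,  0.01791703]), 'finger_force': 0.0, 'finger_gap': 0.08531240504396749}
```

View pics/s.png

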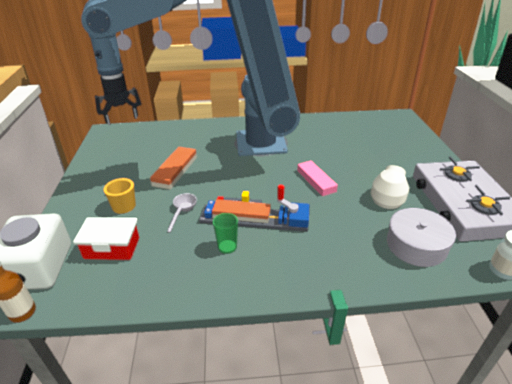

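View pics/t.png

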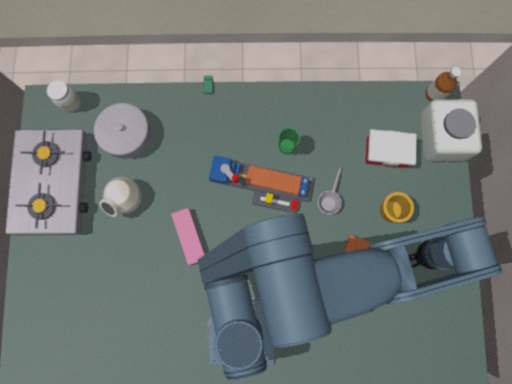

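The scene view shows the holder at about (255,213), with the red knob at (281,192) and the yellow lock at (246,196). The tumbler stands just beyond the holder at (226,232). The top view agrees: knob (236,179), lock (269,198), red block (294,205). The holder is yawed by about -12.5°. Next I plan a move to above the knob with the tool aligned to the holder.

```bash
cat >> look.py <<'E'
from scipy.spatial.transform import Rotation as R
def plan(goal,yaw=None,n=12):
    s=r.observe(); M=s["ee_rot"]; p=s["tcp_pos"]
    y0=np.degrees(np.arctan2(M[1,0],M[0,0])); yaw=y0 if yaw is None else yaw
    w=(y0-yaw)/6/n; d=(np.array(goal)-p)/n
    rows=[]
    for i in range(n):
        a=np.radians(y0-6*w*i); T=np.array([[np.cos(a),np.sin(a),0],[np.sin(a),-np.cos(a),0],[0,0,-1]])
        rows.append(np.round(T.T@d/.04,2).tolist())
    print("yaw",y0,"turn/row",round(w,3)); print(rows)
E
python3 - <<'E'
from look import *
plan([.455,0.0,.27],-12.5,14)
E
```

```text
yaw 24.681300950435777 turn/row 0.443
[[0.74, -0.64, -0.07], [0.71, -0.68, -0.07], [0.68, -0.71, -0.07], [0.64, -0.74, -0.07], [0.61, -0.77, -0.07], [0.57, -0.8, -0.07], [0.53, -0.82, -0.07], [0.49, -0.84, -0.07], [0.46, -0.87, -0.07], [0.41, -0.89, -0.07], [0.37, -0.91, -0.07], [0.33, -0.92, -0.07], [0.29, -0.94, -0.07], [0.24, -0.95, -0.07]]
```

Emit:
jog_arm --motion '[[[0.74, -0.64, -0.07], [0, 0, 0.443], 60], [[0.71, -0.68, -0.07], [0, 0, 0.443], 60], [[0.68, -0.71, -0.07], [0, 0, 0.443], 60], [[0.64, -0.74, -0.07], [0, 0, 0.443], 60], [[0.61, -0.77, -0.07], [0, 0, 0.443], 60], [[0.57, -0.8, -0.07], [0, 0, 0.443], 60], [[0.53, -0.82, -0.07], [0, 0, 0.443], 60], [[0.49, -0.84, -0.07], [0, 0, 0.443], 60], [[0.46, -0.87, -0.07], [0, 0, 0.443], 60], [[0.41, -0.89, -0.07], [0, 0, 0.443], 60], [[0.37, -0.91, -0.07], [0, 0, 0.443], 60], [[0.33, -0.92, -0.07], [0, 0, 0.443], 60]]' --grip_force 25

```text
t: 2.2
tcp_pos: [0.4231, -0.0695, 0.2652]
ee_rot: [[0.992, -0.127, 0.001], [-0.127, -0.992, -0.0], [0.001, 0.0, -1.0]]
ft_force: [-0.0, 0.8, 0.6]
finger_gap: 0.0598
finger_force: 0.0
```

Emit:
jog_arm --motion '[[[0.29, -0.94, -0.07], [0, 0, 0.443], 60], [[0.24, -0.95, -0.07], [0, 0, 0.443], 60], [[0, 0, 0], [0, 0, 0], 60]]'

```text
t: 2.58
tcp_pos: [0.4555, 0.0029, 0.2707]
ee_rot: [[0.977, -0.213, 0.001], [-0.213, -0.977, 0.0], [0.001, -0.001, -1.0]]
ft_force: [-0.4, 0.2, -0.4]
finger_gap: 0.0601
finger_force: 0.0
```

Run:
```python
from look import *
a,d=r.snapshot("wrist"); cv2.imwrite("pics/w1.png",a)
for c in ["wrist","scene"]:
  if c=="scene": r.snapshot(c)
  for n in ["holder","crank_axis","crank_knob","jaw","stone","lock_grip"]:
    print(n,c,[(np.round(q["position"],4).tolist(),round(q["conf"],2)) for q in r.pinpoint(c,n)[:4]])
s=r.observe();print(s["t"],s["tcp_pos"],s["ee_rot"],s["ft_force"])
```

```text
holder wrist []
crank_axis wrist [([0.5363, 0.0529, 0.0882], 0.62)]
crank_knob wrist [([0.492, 0.0245, 0.0923], 0.7)]
jaw wrist [([0.523, 0.0074, 0.0173], 0.77), ([0.4915, 0.0235, 0.0909], 0.2)]
stone wrist [([0.4938, -0.1048, 0.0147], 0.62)]
lock_grip wrist [([0.4331, -0.0935, 0.054], 0.79)]
holder scene [([0.5041, -0.0684, -0.0008], 0.63), ([0.5, -0.1083, 0.0197], 0.23)]
crank_axis scene [([0.5338, 0.0487, 0.0892], 0.78)]
crank_knob scene []
jaw scene [([0.5249, 0.0067, 0.0162], 0.65)]
stone scene [([0.4995, -0.1068, 0.0192], 0.95), ([0.185, -0.3561, 0.0019], 0.72), ([0.3147, 0.1746, 0.0017], 0.71)]
lock_grip scene [([0.4367, -0.0922, 0.0542], 0.42), ([0.4885, 0.0186, 0.0908], 0.26)]
3.275 [0.4548944  0.00069761 0.27052601] [[ 9.76116708e-01 -2.17246797e-01  4.27364373e-05]
 [-2.17246797e-01 -9.76116709e-01 -1.57494318e-05]
 [ 4.51372642e-05  6.08892935e-06 -9.99999999e-01]] [-0.16818091 -0.78775708  0.35656282]
```

View pics/w1.png

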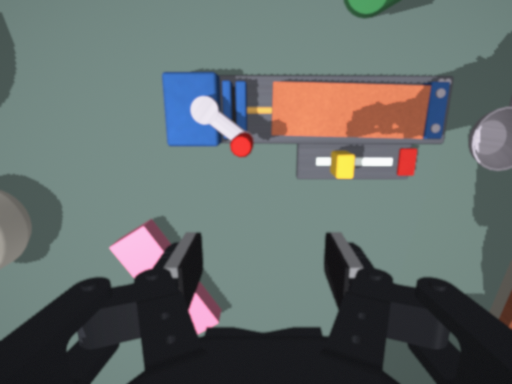

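The wrist view shows the knob at (241,145), the crank hub at (204,110), the housing at (190,108), the yellow lock at (344,165) and the red block at (407,161). Next I measure these with depth and the calibration.

```bash
cat >> look.py <<'E'
def cloud(c):
    a,d=r.snapshot(c); m=r.camera_model(c)
    v,u=np.mgrid[:384,:512]; q=np.stack([u,v],-1).reshape(-1,1,2).astype(float)
    n=cv2.undistortPoints(q,np.array(m["K"]),np.array([m["k1"],0,0,0,0.]))[:,0]
    P=np.c_[n,np.ones(len(n))]*d.reshape(-1,1); W=np.array(m["world_from_camera"])
    return a,(P@W[:3,:3].T+W[:3,3]).reshape(384,512,3),d>0
E
python3 - <<'E'
from look import *
a,P,ok=cloud("wrist")
h=cv2.cvtColor(a,cv2.COLOR_BGR2HSV); H,S,V=[h[...,i].astype(int) for i in range(3)]
def rect(m,t):
    q=P[m&ok]; 
    if len(q)<6: print(t,len(q));return
    c,wh,an=cv2.minAreaRect((q[:,:2]*1000).astype(np.float32)); cc,rr=cv2.minEnclosingCircle((q[:,:2]*1000).astype(np.float32))
    print(t,len(q),np.round(c,1),np.round(wh,1),round(an,1),"z",np.percentile(q[:,2],[5,50,95]).round(3),"circ",np.round(cc,1),round(rr,1),q.mean(0).round(4))
Z=P[...,2]; v,u=np.mgrid[:384,:512]; top=(v<185)&(u>140)&(u<460)
red=((H<5)|(H>174))&(S>180)&top
rect(red&(u<270)&(Z>.112),"knobtop")
rect(red&(u>380)&(Z<.1),"redblock")
blue=(H>100)&(H<125)&(S>150)&top
rect(blue&(u<222)&(Z>.046)&(Z<.054),"housing")
rect((S<60)&(V>120)&top&(u<250)&(Z>.056)&(u<222)&(v<125)&(v>90),"hub")
rect((H>18)&(H<35)&(S>150)&top&(u>320)&(Z>.05),"lock")
rect((H>5)&(H<14)&(S>150)&top&(Z>.042)&(Z<.05),"stone")
rect(blue&(u>420)&(Z>.035)&(Z<.045),"stop")
E
```

```text
knobtop 329 [491.7  16.3] [18.3 19.8] 31.4 z [0.113 0.115 0.117] circ [492.1  16.6] 10.1 [0.4919 0.0165 0.1151]
redblock 395 [ 416.4 -179.8] [19.9 32.8] 77.9 z [0.019 0.021 0.022] circ [ 416.4 -179.8] 18.2 [ 0.4166 -0.1797  0.0206]
housing 2983 [536.7  65.7] [68.6 81.5] 77.3 z [0.048 0.049 0.051] circ [537.7  69.5] 48.6 [0.5402 0.0727 0.0492]
hub 724 [532.2  48.9] [36.1 30. ] 77.9 z [0.064 0.065 0.067] circ [529.3  47.9] 20.2 [0.5311 0.0496 0.0651]
lock 407 [434.9 -93.4] [20.4 28.4] 79.6 z [0.051 0.053 0.055] circ [434.9 -93.6] 16.4 [ 0.4354 -0.0929  0.0532]
stone 2073 [ 497.7 -109.5] [176.   55.2] 76.4 z [0.044 0.046 0.047] circ [ 497.5 -109.6] 91.6 [ 0.4807 -0.1474  0.0455]
stop 654 [ 475.6 -212. ] [21.1 63.2] 79.0 z [0.038 0.039 0.041] circ [ 475.7 -210.6] 32.2 [ 0.476  -0.2113  0.0395]
```

Emit:
jog_arm --motion '[[[0.41, -0.29, 0], [0, 0, 0], 60], [[0.41, -0.29, 0.5], [0, 0, 0], 60], [[0, 0, 0.9], [0, 0, 0], 60], [[0, 0, 0.9], [0, 0, 0], 60], [[0, 0, 0.9], [0, 0, 0], 60], [[0, 0, 0.9], [0, 0, 0], 60], [[0, 0, 0.76], [0, 0, 0], 60], [[0, 0, 0], [0, 0, 0], 60]]'

```text
t: 4.32
tcp_pos: [0.4901, 0.0168, 0.0742]
ee_rot: [[0.976, -0.217, -0.005], [-0.217, -0.976, 0.001], [-0.005, 0.0, -1.0]]
ft_force: [-0.5, 0.4, 0.9]
finger_gap: 0.0599
finger_force: 0.0
```

Run:
```python
from look import *
a,P,ok=cloud("wrist"); cv2.imwrite("pics/w2.png",a)
s=r.observe(); print(s["t"],s["tcp_pos"],s["ft_force"])
b,e=r.snapshot("scene"); cv2.imwrite("pics/s2.png",cv2.resize(b[130:270,170:350],None,fx=4,fy=4))
```

```text
4.375 [0.49142612 0.0165568  0.07572349] [ 0.35068014 -0.36074418  0.70011093]
```

View pics/w2.png

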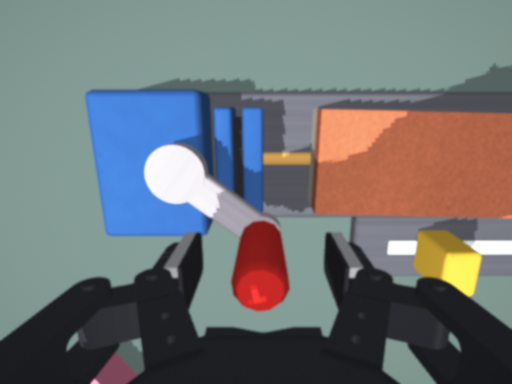

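The knob (260,270) stands between the open fingers, so I close on it.

Emit:
jog_arm --motion '[[[0, 0, 0], [0, 0, 0], 20], [[0, 0, 0], [0, 0, 0], 15], [[0, 0, 0], [0, 0, 0], 15], [[0, 0, 0], [0, 0, 0], 15]]' --grip_force 25

```text
t: 4.92
tcp_pos: [0.4931, 0.0165, 0.0774]
ee_rot: [[0.976, -0.217, 0.003], [-0.217, -0.976, -0.0], [0.003, -0.001, -1.0]]
ft_force: [0.5, 1.6, 6.3]
finger_gap: 0.0222
finger_force: 24.5
```

Run:
```python
from look import *
s=r.observe(); print(s["t"],s["tcp_pos"],s["ft_force"],s["ft_torque"],s["finger_gap"],s["finger_force"])
```

```text
4.925 [0.49305246 0.01648666 0.07736142] [0.47074841 1.55875036 6.34606738] [0.30080744 0.00388158 0.0047379 ] 0.022156138972282264 24.512071491626557
```

```bash
cat >> look.py <<'E'
YAW=np.radians(-12.55); X=np.array([np.cos(YAW),np.sin(YAW)]); Y=np.array([np.sin(YAW),-np.cos(YAW)])
def crank(axis,steps,rad=.055,rc=0.):
    """state of crank, and rows for the list of angle steps (deg); rc: radial correction (m) spread over rows"""
    s=r.observe(); q=s["tcp_pos"][:2]-np.array(axis); a,b=q@X,q@Y; th=np.arctan2(-a,b)
    f=s["ft_force"][:2]; f=np.array([f@X,f@Y]); er=np.array([-np.sin(th),np.cos(th)]); et=np.array([-np.cos(th),-np.sin(th)])
    print("t",s["t"],"th",np.degrees(th).round(1),"rad mm",(np.hypot(a,b)*1000).round(1),"F rad",(f@er).round(2),"resist",(-f@et).round(2),"z",s["tcp_pos"][2].round(4),s["ft_force"][2].round(1),"gap",s["finger_gap"].round(4), "tcp",(s["tcp_pos"][:2]*1000).round(1))
    R0=np.hypot(a,b); n=len(steps); out=[]
    for i,d in enumerate(np.radians(steps)):
        r0=R0+rc*i/n; r1=R0+rc*(i+1)/n
        p=r0*np.array([-np.sin(th),np.cos(th)]); th+=d; p1=r1*np.array([-np.sin(th),np.cos(th)])
        out.append(((p1-p)/.04).round(3).tolist()+[0])
    print(out)
E
python3 -c "
from look import *
crank([.534,.0515],[4,6,6,6])"
```

```text
Traceback (most recent call last):
  File "look.py", line 24, in crank
    print("t",s["t"],"th",np.degrees(th).round(1),"rad mm",(np.hypot(a,b)*1000).round(1),"F rad",(f@er).round(2),"resist",(-f@et).round(2),"z",s["tcp_pos"][2].round(4),s["ft_force"][2].round(1),"gap",s["finger_gap"].round(4), "tcp",(s["tcp_pos"][:2]*1000).round(1))
                                                                                                                                                                                                        ^^^^^^^^^^^^^^^^^^^^^
AttributeError: 'float' object has no attribute 'round'
```

```bash
sed -i 's/s\["finger_gap"\].round(4)/round(s["finger_gap"],4)/' look.py
python3 -c "
from look import *
crank([.534,.0515],[4,6,6,6])"
```

```text
t 4.925 th 36.9 rad mm 53.9 F rad -1.37 resist -0.88 z 0.0774 6.3 gap 0.0222 tcp [493.1  16.5]
[[-0.073, -0.059, 0], [-0.102, -0.098, 0], [-0.091, -0.108, 0], [-0.079, -0.117, 0]]
```

Emit:
jog_arm --motion '[[[-0.073, -0.059, 0], [0, 0, 0], 15], [[-0.102, -0.098, 0], [0, 0, 0], 15], [[-0.091, -0.108, 0], [0, 0, 0], 15], [[-0.079, -0.117, 0], [0, 0, 0], 15]]'

```text
t: 5.42
tcp_pos: [0.4829, 0.0336, 0.0773]
ee_rot: [[0.976, -0.217, 0.003], [-0.217, -0.976, -0.002], [0.003, 0.001, -1.0]]
ft_force: [0.4, -4.2, 7.4]
finger_gap: 0.0221
finger_force: 24.6
```

```bash
python3 -c "
from look import *
crank([.534,.0515],[8]*8)"
```

```text
t 5.425 th 58.2 rad mm 54.2 F rad 0.98 resist 4.14 z 0.0773 7.4 gap 0.0221 tcp [482.9  33.6]
[[-0.088, -0.167, 0], [-0.064, -0.178, 0], [-0.039, -0.185, 0], [-0.013, -0.188, 0], [0.014, -0.188, 0], [0.04, -0.185, 0], [0.065, -0.177, 0], [0.089, -0.167, 0]]
```

Emit:
jog_arm --motion '[[[-0.088, -0.167, -0.02], [0, 0, 0], 15], [[-0.064, -0.178, -0.02], [0, 0, 0], 15], [[-0.039, -0.185, 0], [0, 0, 0], 15], [[-0.013, -0.188, 0], [0, 0, 0], 15], [[0.014, -0.188, 0], [0, 0, 0], 15], [[0.04, -0.185, 0], [0, 0, 0], 15], [[0.065, -0.177, 0], [0, 0, 0], 15], [[0.089, -0.167, 0], [0, 0, 0], 15]]'

```text
t: 6.42
tcp_pos: [0.494, 0.0904, 0.0775]
ee_rot: [[0.976, -0.217, -0.001], [-0.217, -0.976, -0.001], [-0.001, 0.001, -1.0]]
ft_force: [1.5, -4.9, -1.1]
finger_gap: 0.0219
finger_force: 25.5
```

```bash
python3 -c "
from look import *
crank([.534,.0515],[8]*8)"
```

```text
t 6.425 th 121.7 rad mm 55.8 F rad -4.54 resist 2.47 z 0.0775 -1.1 gap 0.0219 tcp [494.   90.4]
[[0.113, -0.158, 0], [0.134, -0.141, 0], [0.153, -0.121, 0], [0.168, -0.098, 0], [0.18, -0.074, 0], [0.188, -0.048, 0], [0.193, -0.021, 0], [0.194, 0.006, 0]]
```

```bash
python3 -c "
from look import *
crank([.5343,.053],[9]*10,rc=-.001)"
```

```text
t 6.425 th 120.3 rad mm 54.9 F rad -4.48 resist 2.58 z 0.0775 -1.1 gap 0.0219 tcp [494.   90.4]
[[0.125, -0.175, 0], [0.151, -0.153, 0], [0.172, -0.128, 0], [0.19, -0.099, 0], [0.203, -0.068, 0], [0.21, -0.035, 0], [0.213, -0.002, 0], [0.21, 0.031, 0], [0.202, 0.064, 0], [0.19, 0.095, 0]]
```

Emit:
jog_arm --motion '[[[0.125, -0.175, 0], [0, 0, 0], 15], [[0.151, -0.153, 0], [0, 0, 0], 15], [[0.172, -0.128, 0], [0, 0, 0], 15], [[0.19, -0.099, 0], [0, 0, 0], 15], [[0.203, -0.068, 0], [0, 0, 0], 15], [[0.21, -0.035, 0], [0, 0, 0], 15], [[0.213, -0.002, 0], [0, 0, 0], 15], [[0.21, 0.031, 0], [0, 0, 0], 15], [[0.202, 0.064, 0], [0, 0, 0], 15], [[0.19, 0.095, 0], [0, 0, 0], 15]]'

```text
t: 7.68
tcp_pos: [0.5722, 0.0927, 0.0776]
ee_rot: [[0.976, -0.217, 0.001], [-0.217, -0.976, 0.001], [0.001, -0.001, -1.0]]
ft_force: [-0.5, 4.3, -1.5]
finger_gap: 0.0221
finger_force: 25.5
```

```bash
python3 -c "
from look import *
crank([.5343,.053],[7]*6)
r.snapshot('scene')
for n in ['jaw','stone']: print(n,[(np.round(q['position'],4).tolist(),round(q['conf'],2)) for q in r.pinpoint('scene',n)[:4]])
crank([.5343,.053],[7]*6)
"
```

```text
t 7.675 th -148.8 rad mm 54.9 F rad 2.77 resist 3.32 z 0.0776 -1.5 gap 0.0221 tcp [572.2  92.7]
[[0.138, 0.095, 0], [0.125, 0.111, 0], [0.111, 0.126, 0], [0.094, 0.138, 0], [0.077, 0.149, 0], [0.058, 0.157, 0]]
jaw [([0.5178, -0.014, 0.0169], 0.37)]
stone [([0.1864, -0.3518, 0.0031], 0.86), ([0.5011, -0.1077, 0.0198], 0.84), ([0.3118, 0.1767, 0.0003], 0.55)]
t 7.825 th -147.7 rad mm 54.8 F rad 4.23 resist -2.02 z 0.0777 -5.3 gap 0.0223 tcp [573.   91.8]
[[0.136, 0.098, 0], [0.123, 0.114, 0], [0.108, 0.128, 0], [0.092, 0.14, 0], [0.074, 0.15, 0], [0.055, 0.158, 0]]
```

```bash
python3 -c "
from look import *
crank([.5343,.053],[7]*7,rc=.001)
"
```

```text
t 7.825 th -147.7 rad mm 54.8 F rad 4.23 resist -2.02 z 0.0777 -5.3 gap 0.0223 tcp [573.   91.8]
[[0.138, 0.095, 0], [0.126, 0.112, 0], [0.111, 0.126, 0], [0.095, 0.139, 0], [0.078, 0.15, 0], [0.059, 0.159, 0], [0.039, 0.166, 0]]
```

Emit:
jog_arm --motion '[[[0.138, 0.095, 0.02], [0, 0, 0], 15], [[0.126, 0.112, 0], [0, 0, 0], 15], [[0.111, 0.126, 0], [0, 0, 0], 15], [[0.095, 0.139, 0], [0, 0, 0], 15], [[0.078, 0.15, 0], [0, 0, 0], 15], [[0.059, 0.159, 0], [0, 0, 0], 15], [[0.039, 0.166, 0], [0, 0, 0], 15]]'

```text
t: 8.7
tcp_pos: [0.5893, 0.0492, 0.0775]
ee_rot: [[0.976, -0.217, 0.002], [-0.217, -0.976, -0.0], [0.002, 0.0, -1.0]]
ft_force: [4.1, 3.2, 2.9]
finger_gap: 0.0218
finger_force: 25.9
```

```bash
python3 -c "
from look import *
crank([.5343,.053],[4]*4,rc=.0)
"
```

```text
t 8.7 th -98.6 rad mm 55.1 F rad 3.85 resist 3.48 z 0.0775 2.9 gap 0.0218 tcp [589.3  49.2]
[[0.011, 0.096, 0], [0.004, 0.096, 0], [-0.002, 0.096, 0], [-0.009, 0.096, 0]]
```

```bash
python3 -c "
from look import *
crank([.5343,.053],[3]*45,rc=.0)
"
```

```text
t 8.7 th -98.6 rad mm 55.1 F rad 3.85 resist 3.48 z 0.0775 2.9 gap 0.0218 tcp [589.3  49.2]
[[0.009, 0.072, 0], [0.005, 0.072, 0], [0.001, 0.072, 0], [-0.002, 0.072, 0], [-0.006, 0.072, 0], [-0.01, 0.071, 0], [-0.014, 0.071, 0], [-0.017, 0.07, 0], [-0.021, 0.069, 0], [-0.025, 0.068, 0], [-0.028, 0.066, 0], [-0.032, 0.065, 0], [-0.035, 0.063, 0], [-0.038, 0.061, 0], [-0.041, 0.059, 0], [-0.044, 0.057, 0], [-0.047, 0.054, 0], [-0.05, 0.052, 0], [-0.053, 0.049, 0], [-0.055, 0.046, 0], [-0.058, 0.043, 0], [-0.06, 0.04, 0], [-0.062, 0.037, 0], [-0.064, 0.034, 0], [-0.065, 0.031, 0], [-0.067, 0.027, 0], [-0.068, 0.024, 0], [-0.069, 0.02, 0], [-0.07, 0.016, 0], [-0.071, 0.013, 0], [-0.072, 0.009, 0], [-0.072, 0.005, 0], [-0.072, 0.001, 0], [-0.072, -0.002, 0], [-0.072, -0.006, 0], [-0.071, -0.01, 0], [-0.071, -0.014, 0], [-0.07, -0.017, 0], [-0.069, -0.021, 0], [-0.068, -0.025, 0], [-0.066, -0.028, 0], [-0.065, -0.032, 0], [-0.063, -0.035, 0], [-0.061, -0.038, 0], [-0.059, -0.041, 0]]
```

Emit:
jog_arm --motion '[[[0.011, 0.096, 0], [0, 0, 0], 15], [[0.004, 0.096, 0], [0, 0, 0], 15], [[-0.002, 0.096, 0], [0, 0, 0], 15]]'

```text
t: 9.07
tcp_pos: [0.5873, 0.0378, 0.0775]
ee_rot: [[0.976, -0.217, 0.002], [-0.217, -0.976, -0.001], [0.002, 0.0, -1.0]]
ft_force: [4.8, 1.9, 3.1]
finger_gap: 0.0222
finger_force: 26.0
```

```bash
python3 -c "
from look import *
crank([.5343,.053],[4]*3,rc=.0)
"
```

```text
t 9.075 th -86.6 rad mm 55.1 F rad 4.12 resist 3.17 z 0.0775 3.1 gap 0.0222 tcp [587.3  37.8]
[[-0.009, 0.096, 0], [-0.016, 0.095, 0], [-0.022, 0.094, 0]]
```

Emit:
jog_arm --motion '[[[-0.009, 0.097, 0], [0, 0, 0], 15], [[-0.014, 0.096, 0], [0, 0, 0], 15], [[-0.02, 0.095, 0], [0, 0, 0], 15]]'

```text
t: 9.45
tcp_pos: [0.5829, 0.0269, 0.0775]
ee_rot: [[0.976, -0.217, 0.002], [-0.217, -0.976, -0.001], [0.002, 0.0, -1.0]]
ft_force: [5.1, 0.9, 4.8]
finger_gap: 0.0221
finger_force: 26.0
```

```bash
python3 -c "
from look import *
crank([.5343,.053],[4]*3,rc=.0)
"
```

```text
t 9.45 th -74.3 rad mm 55.1 F rad 4.02 resist 3.19 z 0.0775 4.8 gap 0.0221 tcp [582.9  26.9]
[[-0.029, 0.092, 0], [-0.035, 0.089, 0], [-0.042, 0.087, 0]]
```

Emit:
jog_arm --motion '[[[-0.024, 0.093, 0], [0, 0, 0], 15], [[-0.031, 0.09, 0], [0, 0, 0], 15], [[-0.038, 0.088, 0], [0, 0, 0], 15]]'

```text
t: 9.82
tcp_pos: [0.5765, 0.0174, 0.0774]
ee_rot: [[0.976, -0.217, 0.001], [-0.217, -0.976, -0.0], [0.001, 0.0, -1.0]]
ft_force: [4.1, 1.0, 6.1]
finger_gap: 0.0219
finger_force: 26.2
```

```bash
python3 -c "
from look import *
crank([.5343,.053],[4]*3,rc=.0)
"
```

```text
t 9.825 th -62.4 rad mm 55.2 F rad 2.45 resist 3.4 z 0.0774 6.1 gap 0.0219 tcp [576.5  17.4]
[[-0.048, 0.084, 0], [-0.053, 0.08, 0], [-0.059, 0.076, 0]]
```

Jaw travel is about 31.9 mm and the crank still turns freely, so I continue.

Emit:
jog_arm --motion '[[[-0.046, 0.085, -0.02], [0, 0, 0], 15], [[-0.052, 0.081, 0], [0, 0, 0], 15], [[-0.058, 0.077, 0], [0, 0, 0], 15]]'

```text
t: 10.2
tcp_pos: [0.5678, 0.0092, 0.0775]
ee_rot: [[0.976, -0.217, -0.0], [-0.217, -0.976, -0.0], [-0.0, 0.0, -1.0]]
ft_force: [4.4, -0.7, 1.6]
finger_gap: 0.0219
finger_force: 25.8
```

```bash
python3 -c "
from look import *
crank([.5343,.053],[4]*3,rc=.0)
"
```

```text
t 10.2 th -49.9 rad mm 55.1 F rad 3.25 resist 3.04 z 0.0775 1.6 gap 0.0219 tcp [567.8   9.2]
[[-0.064, 0.071, 0], [-0.069, 0.067, 0], [-0.074, 0.062, 0]]
```

Emit:
jog_arm --motion '[[[-0.062, 0.073, 0], [0, 0, 0], 15], [[-0.067, 0.069, 0], [0, 0, 0], 15], [[-0.072, 0.064, 0], [0, 0, 0], 15]]'

```text
t: 10.58
tcp_pos: [0.558, 0.0032, 0.0776]
ee_rot: [[0.976, -0.217, -0.0], [-0.217, -0.976, -0.0], [-0.0, 0.0, -1.0]]
ft_force: [4.9, 0.1, 0.8]
finger_gap: 0.0218
finger_force: 25.7
```

```bash
python3 -c "
from look import *
crank([.5343,.053],[4]*3,rc=.0)
r.snapshot('scene')
for n in ['jaw','stone']: print(n,[(np.round(q['position'],4).tolist(),round(q['conf'],2)) for q in r.pinpoint('scene',n)[:4]])
crank([.5343,.053],[4]*3,rc=.0)
"
```

```text
t 10.575 th -38.0 rad mm 55.2 F rad 2.0 resist 4.43 z 0.0776 0.8 gap 0.0218 tcp [558.    3.2]
[[-0.078, 0.057, 0], [-0.082, 0.051, 0], [-0.085, 0.045, 0]]
jaw [([0.5128, -0.0281, 0.0111], 0.43)]
stone [([0.1862, -0.3542, 0.0041], 0.71), ([0.3122, 0.1773, 0.0008], 0.69), ([0.4973, -0.1106, 0.0183], 0.64)]
t 10.725 th -37.6 rad mm 55.1 F rad 3.82 resist -0.25 z 0.0775 1.2 gap 0.0221 tcp [557.6   3.1]
[[-0.078, 0.056, 0], [-0.082, 0.05, 0], [-0.085, 0.044, 0]]
```

Emit:
jog_arm --motion '[[[-0.058, 0.044, 0], [0, 0, 0], 15], [[-0.06, 0.041, 0], [0, 0, 0], 15], [[-0.062, 0.037, 0], [0, 0, 0], 15]]'

```text
t: 11.1
tcp_pos: [0.5508, 0.0004, 0.0776]
ee_rot: [[0.976, -0.217, 0.001], [-0.217, -0.976, 0.0], [0.001, -0.0, -1.0]]
ft_force: [5.3, -1.5, -0.9]
finger_gap: 0.0219
finger_force: 25.4
```

```bash
python3 -c "
from look import *
crank([.5343,.053],[3]*3,rc=.0)
"
```

```text
t 11.1 th -29.9 rad mm 55.1 F rad 2.98 resist 4.58 z 0.0776 -0.9 gap 0.0219 tcp [5.508e+02 4.000e-01]
[[-0.063, 0.034, 0], [-0.065, 0.031, 0], [-0.067, 0.028, 0]]
```

Emit:
jog_arm --motion '[[[-0.063, 0.035, 0], [0, 0, 0], 15], [[-0.065, 0.032, 0], [0, 0, 0], 15], [[-0.066, 0.029, 0], [0, 0, 0], 15]]'

```text
t: 11.48
tcp_pos: [0.5432, -0.0015, 0.0776]
ee_rot: [[0.976, -0.217, 0.003], [-0.217, -0.976, 0.001], [0.003, -0.001, -1.0]]
ft_force: [9.7, 0.3, -4.8]
finger_gap: 0.0217
finger_force: 25.2
```

```bash
python3 -c "
from look import *
crank([.5343,.053],[3]*3,rc=.0)
"
```

```text
t 11.475 th -21.9 rad mm 55.2 F rad 1.32 resist 9.6 z 0.0776 -4.8 gap 0.0217 tcp [543.2  -1.5]
[[-0.068, 0.025, 0], [-0.069, 0.022, 0], [-0.07, 0.018, 0]]
```

Emit:
jog_arm --motion '[[[0, 0, 0], [0, 0, 0], 15]]'

```text
t: 11.6
tcp_pos: [0.543, -0.0015, 0.0776]
ee_rot: [[0.976, -0.217, 0.002], [-0.217, -0.976, 0.001], [0.002, -0.001, -1.0]]
ft_force: [8.5, -0.3, -3.4]
finger_gap: 0.0217
finger_force: 25.3
```

```bash
python3 -c "
from look import *
crank([.5343,.053],[1],rc=.0)
"
```

```text
t 11.6 th -21.6 rad mm 55.2 F rad 1.62 resist 8.33 z 0.0776 -3.4 gap 0.0217 tcp [543.   -1.5]
[[-0.022, 0.009, 0]]
```

The crank turned freely at 3 to 4 N, then stiffened to 9.6 N. That is a firm clamp of about 55 N, well below straining. I release the knob and go up.

Emit:
jog_arm --motion '[[[0, 0, 0], [0, 0, 0], 50], [[0, 0, 0], [0, 0, 0], 50], [[0, 0, 0], [0, 0, 0], 50], [[0, 0, -0.6], [0, 0, 0], 50], [[0, 0, -0.8], [0, 0, 0], 50], [[0, 0, -0.3], [0, 0, 0], 50]]'

```text
t: 12.35
tcp_pos: [0.5425, -0.0019, 0.1473]
ee_rot: [[0.976, -0.217, 0.002], [-0.217, -0.976, -0.0], [0.002, -0.0, -1.0]]
ft_force: [0.1, 0.2, -0.3]
finger_gap: 0.0502
finger_force: 0.0
```

```bash
python3 -c "
from look import *
s=r.observe();print(s['t'],s['tcp_pos'],s['ft_force'],s['finger_gap'])
plan([.4433,-.0561,.145],None,4)
a,d=r.snapshot('scene'); cv2.imwrite('pics/s3.png',cv2.resize(a[130:270,170:350],None,fx=4,fy=4))
a,d=r.snapshot('wrist'); cv2.imwrite('pics/w3.png',a)
"
```

```text
12.35 [ 0.54254716 -0.00191311  0.14734947] [ 0.06932636  0.17199445 -0.33166518] 0.05024337318081038
yaw -12.526827133710402 turn/row 0.0
[[-0.53, 0.47, 0.01], [-0.53, 0.47, 0.01], [-0.53, 0.47, 0.01], [-0.53, 0.47, 0.01]]
```

View pics/w3.png

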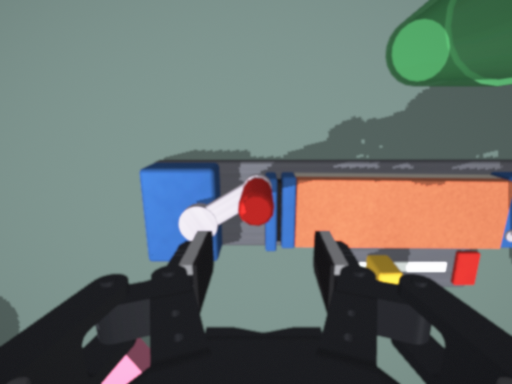

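The jaw (287,210) now bears on the stone (295–510), the stone meets the stop at the right, and the crank was left standing. Next is the lock (383,268).

Emit:
jog_arm --motion '[[[-0.53, 0.47, 0], [0, 0, 0], 0], [[-0.53, 0.47, 0], [0, 0, 0], 0], [[-0.53, 0.47, 0], [0, 0, 0], 0], [[-0.53, 0.47, 0], [0, 0, 0], 0], [[0, 0, 0], [0, 0, 0], 0], [[0, 0, 0.7], [0, 0, 0], 0], [[0, 0, 0.7], [0, 0, 0], 0], [[0, 0, 0], [0, 0, 0], 0]]'

```text
t: 13.45
tcp_pos: [0.4415, -0.0558, 0.0876]
ee_rot: [[0.976, -0.217, -0.005], [-0.217, -0.976, 0.002], [-0.005, -0.001, -1.0]]
ft_force: [-0.3, 0.0, 0.4]
finger_gap: 0.0001
finger_force: 0.0
```

```bash
python3 -c "
from look import *
a,d=r.snapshot('wrist'); cv2.imwrite('pics/w4.png',a)
s=r.observe();print(s['t'],s['tcp_pos'],s['ft_force'],s['finger_gap'])
print(r.pinpoint('wrist','lock_grip'))
r.snapshot('scene'); print(r.pinpoint('scene','lock_grip'))
plan([.4433,-.0561,.028],None,2)
"
```

```text
13.5 [ 0.44250949 -0.05621218  0.08885066] [-0.12746545 -0.16361721  0.65162068] -0.0002209500327554247
[{'position': [0.4339, -0.0921, 0.0552], 'conf': 0.62}]
[{'position': [0.4372, -0.0923, 0.0543], 'conf': 0.6}]
yaw -12.51510532390067 turn/row 0.0
[[-0.01, -0.01, 0.78], [-0.01, -0.01, 0.78]]
```

View pics/w4.png

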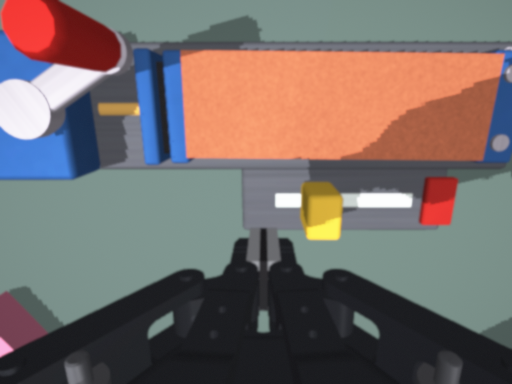

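The closed tips (263,250) are clear of the yellow grip (322,210) on its crank side. I go down and push along tool +y towards the red block (438,200).

Emit:
jog_arm --motion '[[[0, 0, 0.5], [0, 0, 0], 0], [[0, 0, 0.5], [0, 0, 0], 0], [[0, 0, 0.48], [0, 0, 0], 0], [[0, 0, 0], [0, 0, 0], 0], [[0, 0.4, 0], [0, 0, 0], 0], [[0, 0.4, 0], [0, 0, 0], 0], [[0, 0, 0], [0, 0, 0], 0]]'

```text
t: 14.52
tcp_pos: [0.4362, -0.0899, 0.0312]
ee_rot: [[0.976, -0.219, 0.001], [-0.219, -0.976, -0.001], [0.002, 0.001, -1.0]]
ft_force: [0.0, 0.8, 0.0]
finger_gap: 0.0001
finger_force: 0.0
```

```bash
python3 -c "
from look import *
s=r.observe();print(s['t'],s['tcp_pos'],s['ft_force'],s['finger_gap'])
r.snapshot('scene'); print(r.pinpoint('scene','lock_grip'))
r.snapshot('wrist'); print(r.pinpoint('wrist','lock_grip'))
"
```

```text
14.525 [ 0.43619082 -0.08990038  0.03120008] [0.04814799 0.81059225 0.02123213] 6.73281093980836e-05
[{'position': [0.4321, -0.1146, 0.0545], 'conf': 0.45}, {'position': [0.5352, 0.0524, 0.089], 'conf': 0.19}]
[{'position': [0.4284, -0.1158, 0.0548], 'conf': 0.7}]
```

Emit:
jog_arm --motion '[[[0, 0.3, 0], [0, 0, 0], 0], [[0, 0.3, 0], [0, 0, 0], 0], [[0, 0.2, 0], [0, 0, 0], 0], [[0, 0.1, 0], [0, 0, 0], 0], [[0, 0, 0], [0, 0, 0], 0]]'

```text
t: 15.35
tcp_pos: [0.428, -0.1238, 0.0304]
ee_rot: [[0.976, -0.218, 0.0], [-0.218, -0.976, -0.0], [0.0, 0.0, -1.0]]
ft_force: [0.3, -0.3, 0.1]
finger_gap: 0.0002
finger_force: 0.0
```

Emit:
jog_arm --motion '[[[0, 0.05, 0], [0, 0, 0], 0], [[0, 0.05, 0], [0, 0, 0], 0]]'

```text
t: 15.6
tcp_pos: [0.4272, -0.1269, 0.0305]
ee_rot: [[0.976, -0.217, 0.0], [-0.217, -0.976, 0.0], [0.0, -0.0, -1.0]]
ft_force: [1.0, 1.7, 0.3]
finger_gap: 0.0003
finger_force: 1.0
```

```bash
python3 -c "
from look import *
s=r.observe();print(s['t'],s['tcp_pos'],s['ft_force'],s['finger_gap'])
r.snapshot('wrist'); print(r.pinpoint('wrist','lock_grip'))
"
```

```text
15.6 [ 0.42724313 -0.12691334  0.03046206] [1.01748525 1.68875569 0.34831082] 0.00031429741169722883
[{'position': [0.4233, -0.1512, 0.0535], 'conf': 0.93}]
```

Emit:
jog_arm --motion '[[[0, 0.05, 0], [0, 0, 0], 0], [[0, 0.05, 0], [0, 0, 0], 0], [[0, 0.05, 0], [0, 0, 0], 0]]'

```text
t: 16.08
tcp_pos: [0.4259, -0.1327, 0.0305]
ee_rot: [[0.976, -0.217, 0.0], [-0.217, -0.976, 0.001], [-0.0, -0.001, -1.0]]
ft_force: [4.1, 8.9, 1.7]
finger_gap: 0.0001
finger_force: 5.1
```

Emit:
jog_arm --motion '[[[0, 0.04, 0], [0, 0, 0], 0], [[0, 0.02, 0], [0, 0, 0], 0]]'

```text
t: 16.32
tcp_pos: [0.4258, -0.133, 0.0305]
ee_rot: [[0.976, -0.219, 0.001], [-0.219, -0.976, 0.004], [0.0, -0.004, -1.0]]
ft_force: [6.5, 16.2, 3.4]
finger_gap: -0.0002
finger_force: 9.0
```

The grip is stalled at its stop at about 17 N. I back off, rise and check.

Emit:
jog_arm --motion '[[[0, -0.15, 0], [0, 0, 0], 0], [[0, -0.4, 0], [0, 0, 0], 0], [[0, 0, -0.8], [0, 0, 0], 0], [[0, 0, -0.9], [0, 0, 0], 0], [[-0.5, 0, -0.9], [0, 0, 0], 0], [[-0.9, 0, -0.9], [0, 0, 0], 0], [[-0.5, 0, -0.9], [0, 0, 0], 0], [[0, 0, 0], [0, 0, 0], 0]]'

```text
t: 17.32
tcp_pos: [0.3563, -0.0976, 0.2089]
ee_rot: [[0.976, -0.217, 0.005], [-0.217, -0.976, -0.004], [0.005, 0.003, -1.0]]
ft_force: [0.5, -0.4, -0.1]
finger_gap: 0.0001
finger_force: 0.0
```

Run:
```python
from look import *
a,P,ok=cloud("wrist"); cv2.imwrite("pics/w5.png",a)
s=r.observe();print(s['t'],s['tcp_pos'],s['ft_force'])
for n in ["lock_grip","stone","jaw","crank_knob"]: print(n,[(np.round(q["position"],4).tolist(),round(q["conf"],2)) for q in r.pinpoint("wrist",n)[:3]])
h=cv2.cvtColor(a,cv2.COLOR_BGR2HSV); H,S=h[...,0],h[...,1]
for t,m in [("lock",(H>18)&(H<35)&(S>150)&(P[...,2]>.05)&(P[...,2]<.06)),("red",((H<5)|(H>174))&(S>180)&(P[...,2]>.018)&(P[...,2]<.024)),("stone",(H>5)&(H<14)&(S>150)&(P[...,2]>.04)&(P[...,2]<.05)&(P[...,0]>.4))]:
    q=P[m&ok]
    if len(q): print(t,len(q),cv2.minAreaRect((q[:,:2]*1000).astype(np.float32)),np.percentile(q[:,2],[2,98]))
```

```text
17.375 [ 0.3563125  -0.09743209  0.20751543] [0.4906637  0.17745446 0.76549673]
lock_grip []
stone [([0.3109, 0.1803, -0.0003], 0.83), ([0.4975, -0.1116, 0.0178], 0.73), ([0.1882, -0.3543, -0.0014], 0.66)]
jaw [([0.5171, -0.0243, 0.0162], 0.83)]
crank_knob []
lock 663 ((419.9471435546875, -157.06565856933594), (20.95115852355957, 28.85079002380371), 77.36224365234375) [0.05021542 0.05313868]
red 439 ((414.6584777832031, -181.92298889160156), (16.962650299072266, 34.18663787841797), 72.78999328613281) [0.01805793 0.02032925]
stone 92 ((468.2322998046875, -106.2555923461914), (163.34609985351562, 52.43592834472656), 59.12752914428711) [0.04227682 0.04531631]
```

View pics/w5.png

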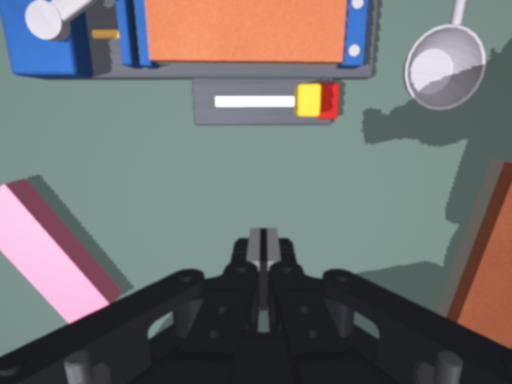

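The yellow lock (308,100) touches the red block (330,100). The stone sits between the jaw (137,30) and the stop (356,30), flat on the bed, and the arm touches nothing.

```bash
python3 -c "
from rig import r
print(r.close_job())"
```

```text
the job is handed in; nothing more can be done
None
```

The job is handed in: the stone is clamped flat against the end stop (9.6 N peak at the knob, about 55 N of clamping), the yellow lock is at its stop by the red block, and I saw nothing else disturbed; the judging result was not shown.

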